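# Close the cell holder and hold the check blade in its plates

### The arm

A 6-joint arm with a two-finger parallel gripper is mounted at the origin on the work surface. World frame = base frame: x ahead of the robot, y to its left, z up, the work surface at z = 0. Lengths are in m, angles in rad, forces in N, time in s.
With the tool pointing down it reaches from about 0.35 to 0.775 m from the base axis. Payload 7.3 kg.
Tool frame: the origin (TCP) lies at the very end of the fingers, on their centre line; the grasp point (between the pads) lies 19 mm behind it (robot.pinch_z is the distance from the TCP to the grasp point, in m); z points along the fingers, y is the direction in which the jaws open and shut (so a half turn about z gives the same grasp; the last joint's range is limited). The gripper opens to 92 mm and grips with 3 to 60 N. Pads are 19 mm wide; open, the fingers measure 130 mm over their backs; the gripper's body (75 mm by 190 mm) begins 47 mm behind the grasp point.
Start: joints at [1.181, 0.342, 1.524, -0, 1.275, -0.146], TCP at [0.127, 0.509, 0.227] pointing down, gripper open.
Joint ranges: [-2.53, 2.53], [-0.77, 2.02], [0.04, 2.7], [-1, 4.14], [0.28, 2.66], [-3.11, 3.11]. Speed limits (rad/s): [2.57, 2.57, 3.14, 3.14, 3.14, 3.14].

### API

Orientations are given as a unit quaternion [x, y, z, w].
In Python, from workcell import robot, eyes gives the robot as it stands.
- The arm moves only by the shell command python3 -m inch 'ROWS' [FORCE]. ROWS is text: rows parted by semicolons, each of 7 numbers parted by spaces: the turn, a rotation vector about the world's x, y, z in rad, then the shift along the world's x, y, z in cm, then the finger opening in cm, from 0 to 9.18. A call has 1 to 12 rows; each row is the pose to reach, as a shift and turn from the pose commanded when the call began; what a row does not reach only later rows make up. A row lasts 1/12 s, in which the tool goes at most 41.7 mm and 7.16 degrees, less where a joint would pass 70% of its speed; a pose out of reach is approached as far as the arm can. A call with a gripper value outside its range is refused whole. The fingers move at their own pace and stop on an object; FORCE is the grip in N (left out, the last holds). Time passes only in rows, so rows that repeat a pose let the fingers close. It gives the time, the measured TCP pose, the force and the opening at its end, in the units of the state.
- robot.get_state(): the state, without advancing time (a new reading comes with each control period).
- eyes.snapshot(name): name is "scene" or "top"; returns a dict with "pixels" (480x640x3 uint8, blue, green, red), "z_map" (480x640 float32, m along the optical axis (not along the pixel's ray), 0 where there is no reading), "fx", "fy", "cx", "cy" (pixels), "world_to_cam" (4x4, takes a point from world to camera coordinates). Camera axes: x right, y up, looking along -z (the intrinsics and any distortion apply to the point x, -y, -z); pixel columns grow to the right and rows downward; lengths in m; the calibration is good to about 2 mm. A picture is of the moment at which its call begins.
- robot.job_done(): hands the job in, once; it reports no verdict.
The state is a dict: "t": time; "q": joint angles; "joint_vel": joint speeds; "joint_efforts": joint torques, N m; "tcp_pos": TCP position; "ee_rot": TCP orientation; "contact_force": force on the tool from outside, world axes, zero at the start; "ft_torque": the same for the moment, N m; "opening": opening from 0.0 (shut) to 1.0 (fully open).
Only numpy, scipy, OpenCV 4.12 (cv2) and the standard library are available. Lean on these libraries where they do the work, as an engineer would, in place of code of your own. Each camera call takes 0.05 s, during which the arm holds its last target. There are 200 camera calls.

### The job

Turn the bar knob on the cell holder clockwise, seen from above, until it clicks over into its other detent and the two sprung plates have closed together. Then take the flat check blade out of the rack and slide it straight down from above, squarely and centred, between the two plates until they grip it snugly on both faces and its tip is about half-way down them. Finish while still holding the blade in the gripper at that depth, so that the instrument can take its reading, and leave all the other things where they are.

Things in the scene. Friction and masses are not known exactly. Their poses are not given: they have to be found in the camera images.
- holder: Cell holder fixed to the bench: aluminium base 120 x 215 x 30 mm (x, y, z); on its top stand the knob (at y = -65 mm) and the pair of upright steel plates (centred on x = 0, y = +50 mm). Origin: centre of its underside; z up. The gap between the plates is a slot running along y; the plates open and close along x.
- plate_near: Steel plate on the holder's -x side, 50 mm wide (y), 6 mm thick, 35 to 92 mm above the bench. Inner face upright up to 77 mm; above, a lip leans out 20 degrees (5.5 mm) as a lead-in. Unclicked its face is 8 mm from the slot's middle plane, clicked it meets the other plate there. Gives outward up to 6 mm: 4 N + 1 N/mm. Origin: on the slot's middle, 30 mm high; shifts 8 mm to +x when clicked.
- plate_far: The same plate mirrored, on the holder's +x side; its origin shifts 8 mm to -x when clicked. With the 4 mm blade midway between the plates each gives 2 mm and presses with about 6 N; pushing the tip in past the lips takes some 6 to 15 N, after that the blade drags with some 3 to 9 N.
- slot (a point): Fixed point of the holder in the middle of the slot between the plates (holder x = 0, y = +50 mm), 59 mm above the bench: where the blade's tip shall be. Axes as the holder's. The holder's top, the bottom of the slot, is 29 mm below.
- knob (a joint): Angle of the bar knob (rad), growing clockwise seen from above. Rests at 0 (plates 16 mm apart) and, over a springy hump at 0.6, at 1.2 (clicked, plates closed); stops at both. Let go, it snaps to the nearer rest. Turning takes up to 0.15 N m. At 0 the bar lies along the holder's x; at value a it has turned by -a about the upward axis.
- knob_grip (a point): Point on the knob's upright axis, 66 mm above the bench, half-way up its black bar grip: 46 mm long, 12 mm thick, 50 to 80 mm above the bench, pinched across the 12 mm from above. Under it a disc of 48 mm diameter, its top 50 mm above the bench. The point turns with the knob; its x axis is along the bar.
- rack: White block fixed to the bench, 70 x 130 x 32 mm (x, y, z) with two upright slots 6 x 26 mm (x, y), 26 mm deep, at y = -32 and +32 mm, in which the check blade and the fork gauge stand, either way about. Origin: centre of its underside, on the bench; z up.
- blade: Check blade, about 60 g: a plain flat steel blade 4 mm thick (x), 24 mm wide (y), 60 mm long, with a rounded tip; above it a flat rectangular grey handle 14 mm thick (x), 30 mm wide (y), 60 to 100 mm above the tip. Origin: middle of the tip's edge; z up along blade and handle. Starts upright, tip down, in one slot of the rack, its tip 6 mm above the bench.
- fork: Bystander, not to be used: fork gauge in the rack's other slot, two steel prongs and a round handle of 20 mm diameter, 100 mm long in all. Origin at its lower end.
- bottle: Bystander: glass reagent bottle, 60 mm diameter, 120 mm high. Origin under its centre.
- flask: Bystander: glass flask with a long thin neck, 72 mm diameter, 185 mm high. Origin under its centre.
- vial: Bystander: small amber vial, 26 mm diameter, 45 mm high, between holder and rack. Origin under its centre.
- beaker: Bystander: clear open beaker, 66 mm diameter, 85 mm high. Origin under its centre.
- driver: Bystander: screwdriver, 170 mm long, lying on the bench. Origin under its middle.
Not all that is in view belongs to the job. Leave any yellow look-alike of the blade alone.

How it is judged:
On the way, in this order (a step that is already met when the one before it is completed fails the run):
1. the knob has clicked over and the plates are closed, with the blade still out of them (value of joint knob above 0.95 rad and horizontal distance between blade and slot above 0.08 m), for 0.2 s.
2. the blade is held in the gripper, lifted clear of the rack (height (world z) of blade above 0.06 m and contact force between the fingers and blade above 2 N and value of joint knob above 0.95 rad), for 0.1 s.
3. the tip is over the slot, above the plates (z of blade in the frame of slot above 0.03 m and horizontal distance between blade and slot below 0.02 m), for 0.05 s.
At the end, for the whole second after the job is handed in: Knob above 0.95 rad. Blade's tip within 13 mm of the slot point in height, 18 mm along the slot, 5 mm across; blade upright (0.17 rad), square to the plates (0.2 rad), at rest, pressed by each plate with over 1 N, held by the fingers with over 2 N; fingers off the plates (value of joint knob above 0.95 rad and z of blade in the frame of slot between -0.013 and 0.013 m and y of blade in the frame of slot between -0.018 and 0.018 m and x of blade in the frame of slot between -0.005 and 0.005 m and angle between the x axis of blade and the x axis of slot, either way round below 0.2 rad and angle between blade's own z axis and vertical below 0.17 rad and contact force between blade and plate_near above 1 N and contact force between blade and plate_far above 1 N and contact force between the fingers and blade above 2 N and linear speed of blade below 0.01 m/s and contact force between the fingers and plate_near below 0.5 N and contact force between the fingers and plate_far below 0.5 N); the arm keeps its last pose, push and grip.
It fails at once if a bystander is moved by more than 25 mm (distance of any of fork, bottle, flask, vial, beaker, driver from where it was at the start of the episode above 0.025 m).
It fails at once if a standing bystander is tipped over (angle between any of fork, bottle, flask, vial, beaker's own z axis and vertical above 0.4 rad).
It also fails if it takes over 61 s, if anything falls off the work surface, if the arm or the gripper's body presses on something with over 40 N, if the wrist force passes 120 N, or if a joint passes its speed limit or range.

## Working session

There is one attempt and no reset: what is moved stays moved. The work goes in short steps, Python scripts to look and compute and a shell command to move; the robot and the scene stay as the last step left them, time stands still between calls to the robot, and variables do not carry over. Pictures are saved under pics/ and viewed, about 8 in all and at most 12, crops included, and the job is handed in when it is done.

```bash
mkdir -p pics; ls
cat > h.py <<'E'
import numpy as np, cv2
from workcell import robot, eyes
def snap(n):
    s=eyes.snapshot(n); return s
def pts(s):
    z=s["z_map"]; v,u=np.mgrid[0:480,0:640]
    x=(u-s["cx"])/s["fx"]*z; y=(v-s["cy"])/s["fy"]*z
    P=np.stack([x,-y,-z,np.ones_like(z)],-1)
    W=P@np.linalg.inv(s["world_to_cam"]).T
    W=W[...,:3]; W[z==0]=np.nan; return W
def ray(s,u,v,h):
    T=np.linalg.inv(s["world_to_cam"]); d=T[:3,:3]@np.array([(u-s["cx"])/s["fx"],-(v-s["cy"])/s["fy"],-1]); o=T[:3,3]
    return o+d*(h-o[2])/d[2]
def proj(s,p):
    c=s["world_to_cam"]@np.append(p,1); return s["cx"]+s["fx"]*c[0]/-c[2], s["cy"]+s["fy"]*c[1]/c[2]
E
python3 - <<'E'
from h import *
for n in("scene","top"):
    s=snap(n); cv2.imwrite(f"pics/{n}0.png",s["pixels"]); np.savez(f"{n}0.npz",**s)
    print(n,s["fx"],s["cx"],s["cy"],np.linalg.inv(s["world_to_cam"]).round(3).tolist(),[k for k in s])
print(robot.get_state())
E
```

```text
pics
scene 605.523481118589 316.737208744998 240.85705153116527 [[-0.669, -0.553, 0.497, 1.261], [0.743, -0.485, 0.461, 0.665], [-0.014, 0.677, 0.736, 1.158], [0.0, 0.0, 0.0, 1.0]] ['pixels', 'z_map', 'fx', 'fy', 'cx', 'cy', 'world_to_cam']
top 506.6536891591994 311.0209465144058 240.0377096489211 [[-0.024, 0.998, -0.055, 0.46], [-1.0, -0.023, 0.009, -0.014], [0.007, 0.055, 0.998, 1.325], [0.0, 0.0, 0.0, 1.0]] ['pixels', 'z_map', 'fx', 'fy', 'cx', 'cy', 'world_to_cam']
{'t': 0.1, 'q': array([ 1.18097460e+00,  3.42619354e-01,  1.52490804e+00, -3.15037768e-05,
        1.27539430e+00, -1.45996019e-01]), 'joint_vel': array([-6.65666692e-05, -2.91734411e-03, -8.07078433e-04, -8.91916159e-04,
        1.83419589e-03, -1.55024686e-03]), 'joint_efforts': array([ 2.37409833e-03, -4.32008207e+01, -2.44690830e+01,  7.20658922e-02,
        5.25405875e-02, -6.58372505e-05]), 'tcp_pos': array([0.12659259, 0.50914119, 0.22613664]), 'ee_rot': array([ 1.21606495e-01,  9.92578168e-01, -6.44799768e-04, -1.61378876e-04]), 'contact_force': array([ 1.01829267, -0.13568382, -0.31578752]), 'ft_torque': array([ 0.00296088, -0.01298649,  0.06254885]), 'opening': 1.0004266017700958}
```

View pics/scene0.png

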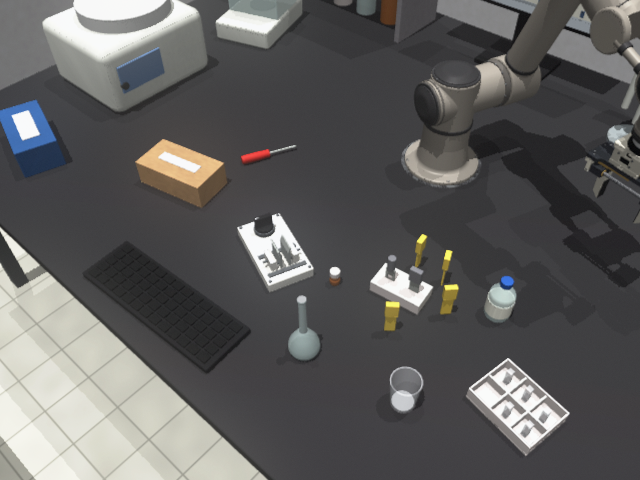

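View pics/top0.png

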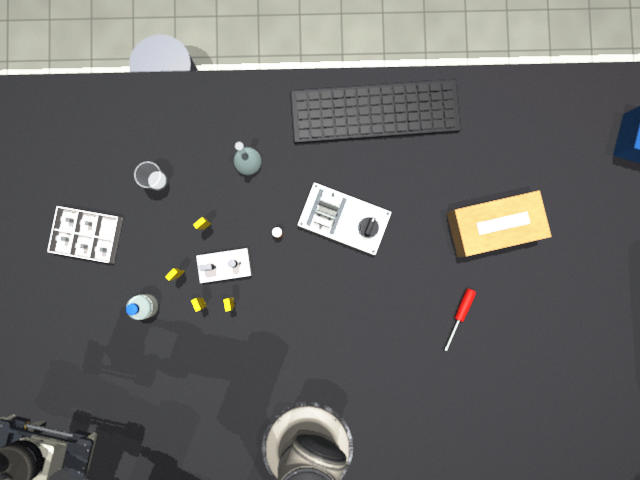

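The scene view shows the holder at (275,250), with its knob at (263,225), and the rack at (402,288) with two grey handles at (391,266) and (416,278). Four yellow look-alikes stand around the rack. In the top view the holder is at (345,219), the knob at (369,227) and the rack at (223,266). Next: measure, and make one enlarged crop to confirm which handle belongs to the blade.

Run:
```python
from h import *
S=dict(np.load("scene0.npz")); T=dict(np.load("top0.npz"))
for n,s,box in(("top",T,(185,170,400,330)),("scene",S,(230,200,470,345))):
    x0,y0,x1,y1=box; W=pts(s)
    hsv=cv2.cvtColor(s["pixels"],cv2.COLOR_BGR2HSV)
    print(n,"depth valid",np.isfinite(W[...,2]).mean())
    # white blocks: top surface by height
    for nm,lo,hi in(("rack/holder tops",.022,.042),("40-70",.042,.07),("70-86",.07,.086),("86-94",.086,.096),("96-115",.096,.115)):
        m=((W[...,2]>lo)&(W[...,2]<hi)).astype(np.uint8); k=np.zeros_like(m);k[y0:y1,x0:x1]=m[y0:y1,x0:x1]
        c,l,st,ce=cv2.connectedComponentsWithStats(k)
        for i in range(1,c):
            if st[i,4]<8: continue
            q=W[l==i]; cn=[c_ for c_ in cv2.findContours((l==i).astype(np.uint8),0,2)[0]]
            XY=q[:,:2].astype(np.float32)*1000; r=cv2.minAreaRect(XY)
            col=s["pixels"][l==i].mean(0).astype(int)
            print(nm,"px",ce[i].round(),"n",st[i,4],"mean",(q.mean(0)*1000).round(1),"zmax",round(np.nanmax(q[:,2])*1000,1),"rect",np.round(r[0],1),np.round(r[1],1),round(r[2],1),"bgr",col)
a=cv2.resize(T["pixels"][170:330,185:400],None,fx=3,fy=3,interpolation=2)
b=cv2.resize(S["pixels"][225:345,340:470],None,fx=4,fy=4,interpolation=2)
cv2.imwrite("pics/ct.png",a);
c=cv2.resize(S["pixels"][200:300,225:330],None,fx=3,fy=3,interpolation=2)
d=np.zeros((480,840,3),np.uint8); d[:,:520]=b; d[:300,520:835]=c
cv2.imwrite("pics/cs.png",d[:,:800])
```

```text
top depth valid 0.99580078125
rack/holder tops px [248. 171.] n 60 mean [712.5 133.8  32.3] zmax 41.3 rect [712.4 136.4] [47.4  9.8] 87.0 bgr [132 134 118]
rack/holder tops px [345. 219.] n 3058 mean [ 583.2 -113.3   29. ] zmax 42.0 rect [ 585.3 -112.7] [215.1 120.8] 67.7 bgr [240 240 239]
rack/holder tops px [324. 217.] n 17 mean [590.  -60.9  29.3] zmax 36.5 rect [589.6 -60.6] [20.5  4.4] 66.9 bgr [162 168 167]
rack/holder tops px [206. 225.] n 8 mean [576.2 242.1  29.5] zmax 33.5 rect [575.6 242.8] [ 0.9 19.7] 38.7 bgr [ 18 109 128]
rack/holder tops px [278. 232.] n 19 mean [554.2  59.4  39.7] zmax 41.8 rect [552.9  59.3] [17.1 15.1] 49.8 bgr [235 237 240]
rack/holder tops px [224. 266.] n 1231 mean [471.8 197.4  30.3] zmax 39.4 rect [471.8 199.4] [ 69.9 130.9] 7.1 bgr [249 249 249]
rack/holder tops px [202. 303.] n 12 mean [379.5 254.6  30.9] zmax 38.5 rect [378.5 254.2] [21.8  1.6] 20.6 bgr [ 19 101 118]
40-70 px [331. 199.] n 118 mean [632.3 -78.1  58. ] zmax 67.0 rect [636.6 -79.9] [43.5 27.4] 67.0 bgr [249 249 248]
40-70 px [327. 207.] n 22 mean [612.8 -66.7  55.9] zmax 68.2 
[... 7115 characters left out ...]

96-115 px [447. 255.] n 62 mean [380.5 259.4 100.2] zmax 105.5 rect [379.7 258.8] [31.3 13.2] 23.3 bgr [ 99 227 233]
96-115 px [391. 259.] n 66 mean [478.1 171.4 104. ] zmax 111.3 rect [477.9 170.4] [21.4 18. ] 37.7 bgr [129 125 124]
96-115 px [416. 271.] n 100 mean [470.2 234.5 104. ] zmax 112.2 rect [469. 234.] [20.6 30.8] 9.0 bgr [127 123 123]
96-115 px [451. 287.] n 75 mean [454.7 317.4 100.2] zmax 104.8 rect [455.3 318.8] [19.  30.6] 47.2 bgr [ 95 216 223]
96-115 px [392. 304.] n 78 mean [577.9 248.   99.9] zmax 104.7 rect [576.9 247.1] [17.6 28.8] 45.6 bgr [101 220 227]
96-115 px [303. 324.] n 46 mean [745.9 141.9 106.4] zmax 114.8 rect [745.6 141.6] [ 9.9 15.8] 50.8 bgr [111 111 103]
```

View pics/ct.png

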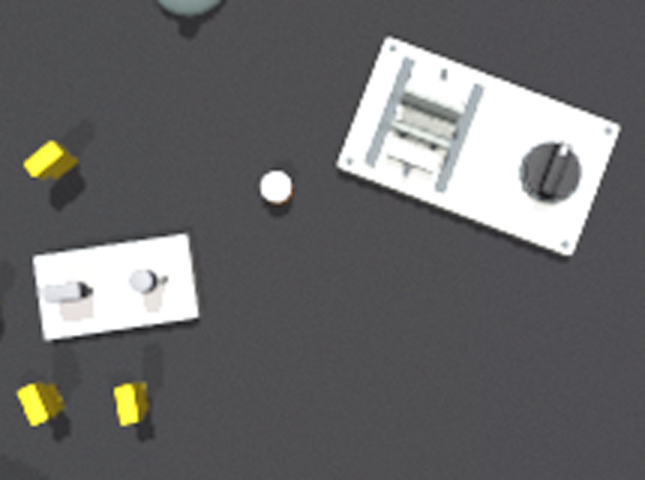

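View pics/cs.png

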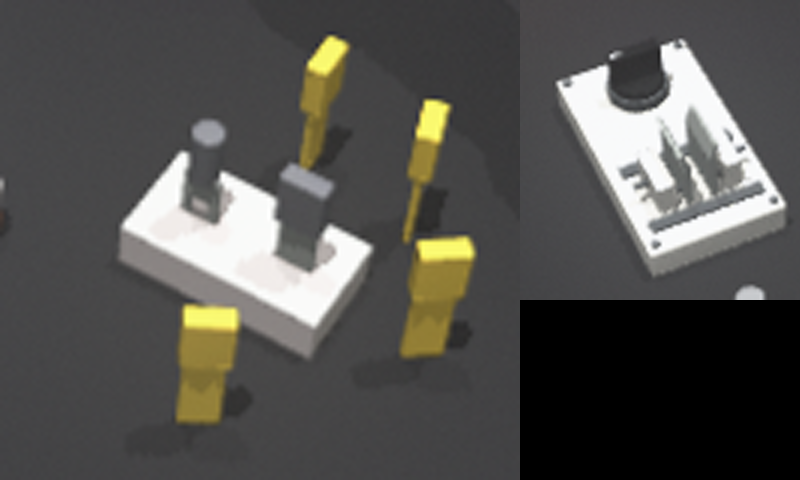

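The thing to take is the flat grey rectangular handle at scene (416,271) / top (206,267). Its top measures about 14 x 29 mm, so it is the blade. The round grey handle at (391,259) is the fork, and the yellow ones at (421,239), (447,255), (451,287) and (392,304) are look-alikes. The crop confirms this.

Estimates (mm):

| Item | x | y | Other |
|---|---|---|---|
| Holder | – | – | yaw ≈ -22.5° |
| Knob | 560 | -172 | – |
| Slot | 604.3 | -66 | – |
| Blade | 468.5 | 231.5 | yaw 7.3° |

Next I move above the knob, turning the jaws from 76.0° to 67.5°.

```bash
python3 -m inch '0 0 0 1 -1 0 5; 0 0 0 2.5 -3 0 5; 0 0 0 4.4 -6 0 5; 0 0 0 6.3 -9 0 5; 0 0 -0.05 8.2 -12 0 5; 0 0 -0.1 10.1 -15 0 5; 0 0 -0.149 12 -18 0 5; 0 0 -0.149 14 -21 0 5; 0 0 -0.149 16 -24 0 5; 0 0 -0.149 18 -27 0 5; 0 0 -0.149 20 -30 0 5; 0 0 -0.149 22 -33 0 5' 20
python3 -m inch '0 0 0 2 -3 0 5; 0 0 0 4 -6 0 5; 0 0 0 6 -9 0 5; 0 0 0 8 -12 -1 5; 0 0 0 10 -15 -2 5; 0 0 0 12 -18 -3 5; 0 0 0 14 -21 -4 5; 0 0 0 16 -25 -5 5; 0 0 0 18 -29 -6 5; 0 0 0 20 -33 -7 5; 0 0 0 21.3 -35.1 -8 5; 0 0 0 21.3 -35.1 -8 5'
python3 -m inch '0 0 0 0 0 0 5; 0 0 0 0 0 0 5'
python3 - <<'E'
from h import *
st=robot.get_state(); print(st["t"],st["tcp_pos"],st["ee_rot"],st["q"],st["opening"],st["contact_force"])
s=snap("scene"); cv2.imwrite("pics/k1.png",cv2.resize(s["pixels"][150:310,180:393],None,fx=3,fy=3,interpolation=2))
p=st["tcp_pos"]; print(proj(s,p))
E
```

```text
t: 1.1
tcp_pos: [0.3471, 0.1778, 0.2267]
ee_rot: [0.195, 0.981, 0.0, -0.0]
contact_force: [1.4, 0.5, 1.0]
opening: 0.544
t: 2.1
tcp_pos: [0.5608, -0.177, 0.1431]
ee_rot: [0.197, 0.98, -0.0, -0.001]
contact_force: [-1.4, 1.0, -0.3]
opening: 0.545
t: 2.27
tcp_pos: [0.5591, -0.1711, 0.1462]
ee_rot: [0.195, 0.981, 0.0, -0.001]
contact_force: [0.0, 0.6, 0.3]
opening: 0.544
2.2667 [ 0.55914464 -0.17109955  0.14616767] [ 1.95358245e-01  9.80731507e-01  4.04518852e-04 -8.39375034e-04] [-4.28206590e-01  5.22603838e-01  1.46831776e+00  4.40078181e-04
  1.15249072e+00 -1.60593644e+00] 0.5436166743193411 [0.01926079 0.58469932 0.25720528]
(np.float64(260.25723798400395), np.float64(196.45508289255739))
```

View pics/k1.png

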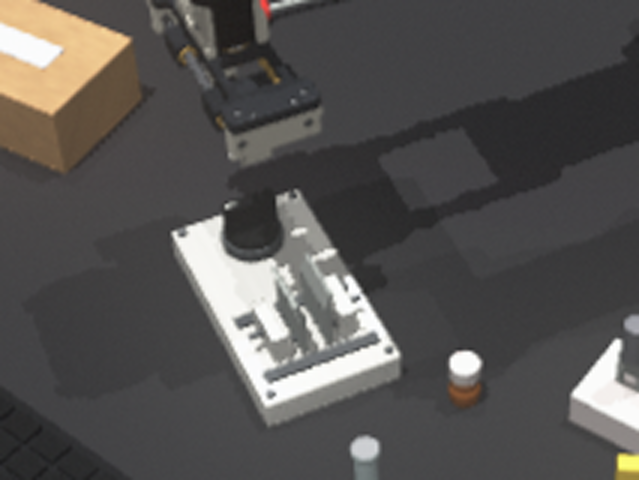

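The open jaws at crop (270,135) stand straight over the knob at (252,225). Descend to TCP z ≈ 55 mm, above the 50 mm disc, and pinch.

```bash
python3 -m inch '0 0 0 0 0 -2 5; 0 0 0 0 0 -4 5; 0 0 0 0 0 -6 5; 0 0 0 0 0 -7.5 5; 0 0 0 0 0 -8.5 5; 0 0 0 0 0 -9 5; 0 0 0 0 0 -9.2 5; 0 0 0 0 0 -9.2 5; 0 0 0 0 0 -9.2 3' 20
python3 -m inch '0 0 0 0 0 0 1; 0 0 0 0 0 0 0; 0 0 0 0 0 0 0; 0 0 0 0 0 0 0; 0 0 0 0 0 0 0; 0 0 0 0 0 0 0; 0 0 0 0 0 0 0; 0 0 0 0 0 0 0'
```

```text
t: 3.07
tcp_pos: [0.5603, -0.1715, 0.0558]
ee_rot: [0.195, 0.981, -0.0, 0.001]
contact_force: [0.4, -0.2, -0.7]
opening: 0.509
t: 3.73
tcp_pos: [0.5606, -0.1697, 0.0549]
ee_rot: [0.195, 0.981, 0.001, 0.001]
contact_force: [3.5, 8.2, 1.7]
opening: 0.129
```

The pinch holds (11.8 mm). An 8 N side force says the knob axis lies about 2 mm further along holder +y, so I shift for that while turning.

```bash
python3 -m inch '0 0 0 0.1 0.2 0 0; 0 0 -0.1 0.1 0.2 0 0; 0 0 -0.2 0.1 0.2 0 0; 0 0 -0.3 0.1 0.2 0 0; 0 0 -0.4 0.1 0.2 0 0; 0 0 -0.5 0.1 0.2 0 0; 0 0 -0.6 0.1 0.2 0 0; 0 0 -0.7 0.1 0.2 0 0; 0 0 -0.8 0.1 0.2 0 0; 0 0 -0.9 0.1 0.2 0 0; 0 0 -1.0 0.1 0.2 0 0; 0 0 -1.1 0.1 0.2 0 0'
python3 -m inch '0 0 -0.08 0 0 0 0; 0 0 -0.1 0 0 0 0; 0 0 -0.1 0 0 0 0; 0 0 -0.1 0 0 0 0'
```

```text
t: 4.73
tcp_pos: [0.5604, -0.1697, 0.0549]
ee_rot: [0.681, 0.732, -0.0, -0.0]
contact_force: [-1.4, -0.5, 3.2]
opening: 0.13
t: 5.07
tcp_pos: [0.5604, -0.1697, 0.0549]
ee_rot: [0.714, 0.7, -0.0, -0.0]
contact_force: [-3.8, -0.5, 4.5]
opening: 0.132
```

```bash
python3 -m inch '0 0 0 0 0 0 3; 0 0 0 0 0 0 5; 0 0 0 0 0 0 5; 0 0 0 0 0 0 5; 0 0 0 0 0 1 5; 0 0 0 0 0 3 5; 0 0 0 0 0 6 5; 0 0 0 0 0 9 5; 0 0 0 0 0 12 5; 0 0 0 0 0 13 5; 0 0 0 0 0 13 5; 0 0 0 -1 3 13 5'
python3 -m inch '0 0 0 -1 3 0 5; 0 0 0 -2 6 0 5; 0 0 0 -3 10 0 5; 0 0 0 -4 14 0 5; 0 0 0 -5 18 0 5; 0 0 0 -5 18 0 5'
python3 - <<'E'
from h import *
s=snap("top"); W=pts(s); c=snap("scene"); V=pts(c)
cv2.imwrite("pics/k2.png",np.hstack([cv2.resize(s["pixels"][170:270,290:400],None,fx=3.5,fy=3.5,interpolation=2),cv2.resize(c["pixels"][200:300,225:335],None,fx=3.5,fy=3.5,interpolation=2)]))
for n,w,im,box in(("top",W,s,(290,170,400,270)),("scene",V,c,(225,200,330,300))):
  for lo,hi in((.072,.084),(.086,.096)):
    m=((w[...,2]>lo)&(w[...,2]<hi)).astype(np.uint8);k=np.zeros_like(m);x0,y0,x1,y1=box;k[y0:y1,x0:x1]=m[y0:y1,x0:x1]
    N,l,st,ce=cv2.connectedComponentsWithStats(k)
    for i in range(1,N):
      if st[i,4]>12: 
        r=cv2.minAreaRect(w[l==i][:,:2].astype(np.float32)*1000);print(n,lo,ce[i].round(),st[i,4],np.round(r[0],1),np.round(r[1],1),round(r[2],1))
print(robot.get_state()["tcp_pos"])
E
```

```text
t: 6.07
tcp_pos: [0.5519, -0.1431, 0.1847]
ee_rot: [0.716, 0.698, 0.0, 0.002]
contact_force: [-1.1, -0.1, -0.3]
opening: 0.547
t: 6.57
tcp_pos: [0.4974, 0.0465, 0.1833]
ee_rot: [0.713, 0.701, -0.001, -0.003]
contact_force: [-0.5, -0.5, -0.6]
opening: 0.546
top 0.072 [327. 209.] 47 [604.7 -66.1] [47.8  6.5] 66.2
top 0.072 [370. 226.] 87 [ 560.6 -171.4] [44.  10.8] 88.1
top 0.086 [329. 207.] 47 [609.7 -68.7] [48.7  6.8] 67.8
top 0.086 [326. 211.] 39 [598.9 -63.2] [47.4  6.2] 67.4
scene 0.072 [262. 217.] 81 [ 560.4 -171.4] [49.8 14.9] 87.7
scene 0.072 [281. 248.] 60 [604.6 -65.7] [56.5 12.5] 67.3
scene 0.086 [282. 244.] 56 [600.1 -60.9] [53.8  8.6] 69.3
scene 0.086 [278. 245.] 31 [611.  -64.7] [51.8  5.6] 66.6
[0.49973018 0.04182993 0.18364998]
```

View pics/k2.png

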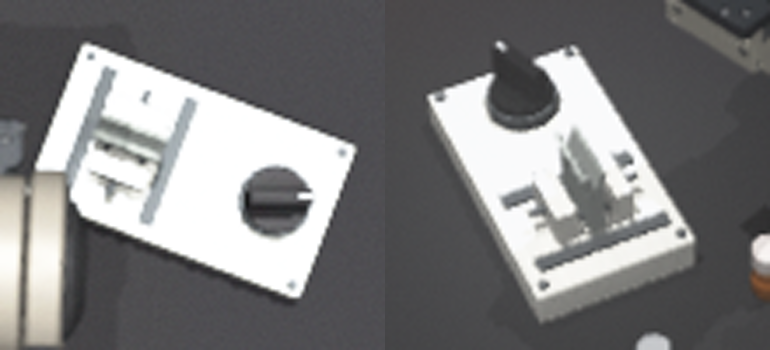

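The knob bar has turned (left crop (278,198)) and the plates are closed (left crop (125,145), right crop (585,180)). Next I move over the blade, turning +8.5°, and look once from there.

```bash
python3 -m inch '0 0 0.05 -0.6 2.5 0 5; 0 0 0.1 -1.1 5.5 0 5; 0 0 0.148 -1.6 8.5 0 5; 0 0 0.148 -2.1 11.5 0 5; 0 0 0.148 -2.6 14.5 0 5; 0 0 0.148 -3 17.5 0 5; 0 0 0.148 -3.2 19.2 0 5; 0 0 0.148 -3.2 19.2 -2 5; 0 0 0.148 -3.2 19.2 -4 5; 0 0 0.148 -3.2 19.2 -5 5; 0 0 0.148 -3.2 19.2 -5 5; 0 0 0.148 -3.2 19.2 -5 5'
python3 - <<'E'
from h import *
st=robot.get_state(); print(st["tcp_pos"],st["ee_rot"],2*np.degrees(np.arctan2(st["ee_rot"][1],st["ee_rot"][0]))-90)
s=snap("scene"); 
im=s["pixels"].copy()
cv2.imwrite("pics/b1.png",cv2.resize(im[200:350,320:500],None,fx=4,fy=4,interpolation=2))
print(proj(s,st["tcp_pos"]), proj(s,np.array([.469,.2325,.106])))
E
```

```text
t: 7.67
tcp_pos: [0.4691, 0.2315, 0.1342]
ee_rot: [0.662, 0.75, -0.001, -0.0]
contact_force: [0.3, 0.0, 0.1]
opening: 0.548
[0.46909135 0.23146043 0.13422389] [ 6.61779848e-01  7.49697846e-01 -6.91846024e-04 -3.07596074e-04] 7.128459456184274
(np.float64(416.57326447499923), np.float64(261.1324766516109)) (np.float64(415.6346688429261), np.float64(269.50696707625974))
```

View pics/b1.png

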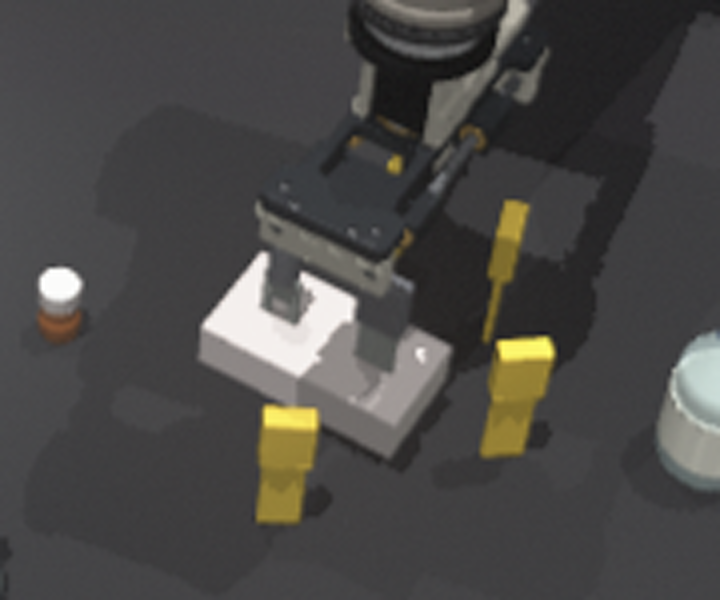

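The gripper stands over the blade at crop (390,300), with the fork at (285,290) beside it. The wide grey bar at (325,250) needs a depth check before I descend next to the fork.

Run:
```python
from h import *
for n in ("scene","top"):
    s=snap(n); W=pts(s); m=(W[...,2]>.12)&(W[...,2]<.26)&(abs(W[...,0]-.469)<.13)&(abs(W[...,1]-.2315)<.09)
    R=np.array([[.9923,.124],[-.124,.9923]])
    Q=(W[m][:,:2]-[.469,.2315])@R.T*1000; z=W[m][:,2]*1000
    for lo in range(120,240,15):
        k=(z>=lo)&(z<lo+15)
        if k.sum()>3: print(n,lo,k.sum(),"jaw",Q[k,0].min().round(),Q[k,0].max().round(),"width",np.percentile(Q[k,1],[0,10,50,90,100]).round())
s=snap("scene");W=pts(s)
for u,v in((390,262),(400,265),(410,270),(414,271),(416,269),(420,272)): print(u,v,W[v,u].round(3))
```

```text
scene 165 16 jaw -30.0 -22.0 width [-11. -10.   4.   8.   9.]
scene 180 10 jaw -45.0 -23.0 width [-7.  7.  9. 10. 10.]
scene 195 124 jaw -83.0 90.0 width [-36. -23.  18.  34.  36.]
scene 210 432 jaw -94.0 92.0 width [-37. -17.  25.  35.  36.]
scene 225 415 jaw -92.0 98.0 width [-38. -21.   8.  34.  37.]
top 195 18 jaw -86.0 79.0 width [-40. -39. -39. -37. -36.]
top 210 267 jaw -85.0 87.0 width [-40. -39. -32. -28.  32.]
top 225 191 jaw -93.0 95.0 width [-40. -39. -27.  25.  34.]
390 262 [0.485 0.173 0.1  ]
400 265 [0.555 0.242 0.205]
410 270 [0.551 0.265 0.203]
414 271 [0.552 0.275 0.209]
416 269 [0.552 0.279 0.219]
420 272 [0.467 0.243 0.103]
```

The wide bar is the gripper body at z ≥ 200, and the fingers are ±10 mm wide, so it is clear. Descend and grip the handle.

```bash
python3 -m inch '0 0 0 0 0.1 -2 5; 0 0 0 0 0.1 -4 5; 0 0 0 0 0.1 -5.5 5; 0 0 0 0 0.1 -6.3 5; 0 0 0 0 0.1 -6.7 5; 0 0 0 0 0.1 -6.7 5; 0 0 0 0 0.1 -6.7 2; 0 0 0 0 0.1 -6.7 1; 0 0 0 0 0.1 -6.7 0; 0 0 0 0 0.1 -6.7 0; 0 0 0 0 0.1 -6.7 0; 0 0 0 0 0.1 -6.7 0' 40
python3 -m inch '0 0 0 0 0 0 0; 0 0 0 0 0 0 0; 0 0 0 0 0 0 0'
```

```text
t: 8.87
tcp_pos: [0.4688, 0.2335, 0.068]
ee_rot: [0.661, 0.75, 0.0, 0.0]
contact_force: [-0.1, -0.5, -0.1]
opening: 0.157
t: 9.12
tcp_pos: [0.4688, 0.2336, 0.0679]
ee_rot: [0.661, 0.75, 0.0, 0.0]
contact_force: [-0.6, 0.1, 3.0]
opening: 0.149
```

```bash
python3 -m inch '0 0 0 0 0 0.5 0; 0 0 0 0 0 1.5 0; 0 0 0 0 0 3 0; 0 0 0 0 0 5 0; 0 0 0 0 0 7 0; 0 0 0 0 0 9 0; 0 0 0 0 0 11 0; 0 0 0 0 0 13 0; 0 0 0 0 0 14 0; 0 0 0 0 0 14 0; 0 0 0 0 0 14 0'
python3 -m inch '0 0 -0.04 0.6 -1.4 0 0; 0 0 -0.09 1.6 -3.7 0 0; 0 0 -0.14 2.9 -6.4 0 0; 0 0 -0.19 4.1 -9.1 0 0; 0 0 -0.24 5.4 -11.8 0 0; 0 0 -0.29 6.6 -14.5 0 0; 0 0 -0.34 7.9 -17.3 0 0; 0 0 -0.39 9.1 -20 0 0; 0 0 -0.44 10.4 -22.7 0 0; 0 0 -0.48 11.6 -25.5 0 0; 0 0 -0.51 12.8 -28 0 0; 0 0 -0.518 13.6 -29.7 0 0'
python3 -m inch '0 0 0 0 0 0 0; 0 0 0 0 0 0 0; 0 0 0 0 0 0 0; 0 0 0 0 0 0 0'
python3 - <<'E'
from h import *
st=robot.get_state(); print(st["tcp_pos"],2*np.degrees(np.arctan2(st["ee_rot"][1],st["ee_rot"][0]))-90,st["contact_force"])
c=snap("scene"); V=pts(c); im=c["pixels"]
cv2.imwrite("pics/s1.png",cv2.resize(im[140:300,200:360],None,fx=3.7,fy=3.7,interpolation=2))
# blade points: between 100 and 190 near tcp
t=st["tcp_pos"]; m=(V[...,2]>.10)&(V[...,2]<.195)&(np.hypot(V[...,0]-t[0],V[...,1]-t[1])<.04)
Q=V[m]*1000
ex=np.array([np.cos(np.radians(-22.5)),np.sin(np.radians(-22.5))]);ey=np.array([-ex[1],ex[0]])
for lo in range(100,195,10):
    k=(Q[:,2]>=lo)&(Q[:,2]<lo+10)
    if k.sum()>2:
        d=Q[k,:2]-t[:2]*1000; a=d@ex;b=d@ey; print(lo,k.sum(),"across",a.min().round(1),a.max().round(1),"along",np.percentile(b,[2,50,98]).round(1))
print(Q[:,2].min(), proj(c,[.6045,-.064,.092]), proj(c,t-[0,0,.062]))
E
```

```text
t: 10.03
tcp_pos: [0.4686, 0.2335, 0.2078]
ee_rot: [0.661, 0.75, 0.0, 0.0]
contact_force: [-0.5, -0.1, -1.2]
opening: 0.154
t: 11.03
tcp_pos: [0.6047, -0.066, 0.2056]
ee_rot: [0.832, 0.555, -0.001, -0.001]
contact_force: [-0.3, 0.7, 0.0]
opening: 0.151
t: 11.37
tcp_pos: [0.6041, -0.0623, 0.2071]
ee_rot: [0.831, 0.556, -0.0, -0.001]
contact_force: [0.7, 0.0, 0.1]
opening: 0.152
[ 0.60410185 -0.06234713  0.20714087] -22.387806679373085 [6.63695688e-01 6.59937095e-04 1.29255136e-01]
140 7 across -0.8 2.6 along [-7.6  2.8 11.9]
150 12 across -0.1 2.9 along [-7.8  9.  12.8]
160 19 across -1.4 3.0 along [-12.3   0.8  11. ]
170 16 across -1.8 3.5 along [-10.9   6.9  12.3]
180 11 across -1.1 3.3 along [-6.8  8.5 14.1]
190 10 across 0.1 3.4 along [-5.9  6.2 12.8]
141.68875239914192 (np.float64(279.9781325101263), np.float64(243.10248553794935)) (np.float64(279.26095655347467), np.float64(227.91212463407876))
```

View pics/s1.png

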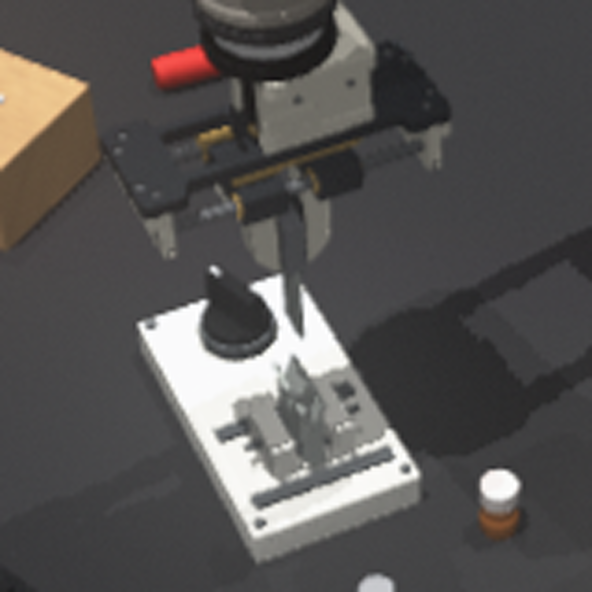

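The blade hangs upright above the plates, tip at crop (300,330) over the slot at (300,380). The tip is about 145 mm high and within about 1 mm across, so I lower it, slowly from the lips on.

```bash
python3 -m inch '0 0 0 0.05 0 -1 0; 0 0 0 0.05 0 -2 0; 0 0 0 0.05 0 -3 0; 0 0 0 0.05 0 -4 0; 0 0 0 0.05 0 -4.5 0; 0 0 0 0.05 0 -5 0; 0 0 0 0.05 0 -5.3 0; 0 0 0 0.05 0 -5.6 0; 0 0 0 0.05 0 -5.9 0; 0 0 0 0.05 0 -6.2 0; 0 0 0 0.05 0 -6.5 0; 0 0 0 0.05 0 -6.5 0' 45
```

```text
t: 12.42
tcp_pos: [0.6045, -0.0632, 0.1424]
ee_rot: [0.831, 0.556, -0.001, -0.001]
contact_force: [-2.2, 1.7, -1.5]
opening: 0.148
```

```bash
python3 -m inch '0 0 0 0 0 -0.2 0; 0 0 0 0 0 -0.4 0; 0 0 0 0 0 -0.6 0; 0 0 0 0 0 -0.8 0; 0 0 0 0 0 -1 0; 0 0 0 0 0 -1.2 0; 0 0 0 0 0 -1.4 0; 0 0 0 0 0 -1.6 0; 0 0 0 0 0 -1.8 0; 0 0 0 0 0 -2 0; 0 0 0 0 0 -2.2 0; 0 0 0 0 0 -2.2 0'
python3 -m inch '0 0 0 0 0 0 0; 0 0 0 0 0 0 0; 0 0 0 0 0 0 0; 0 0 0 0 0 0 0'
python3 - <<'E'
from h import *
st=robot.get_state(); print(st["tcp_pos"],st["opening"],st["contact_force"],st["ft_torque"])
c=snap("scene"); V=pts(c); t=st["tcp_pos"]
cv2.imwrite("pics/s2.png",cv2.resize(c["pixels"][170:300,215:345],None,fx=4.5,fy=4.5,interpolation=2))
ex=np.array([np.cos(np.radians(-22.5)),np.sin(np.radians(-22.5))]);ey=np.array([-ex[1],ex[0]])
d=(V[...,:2]-t[:2])*1000; A=d@ex;B=d@ey
for lo in range(70,190,8):
    k=(V[...,2]*1000>=lo)&(V[...,2]*1000<lo+8)&(abs(A)<25)&(abs(B)<35)
    if k.sum()>2: print(lo,k.sum(),"across",np.percentile(A[k],[2,25,50,75,98]).round(1),"along",np.percentile(B[k],[2,50,98]).round(1))
E
```

```text
t: 13.42
tcp_pos: [0.6055, -0.0635, 0.1213]
ee_rot: [0.831, 0.556, 0.0, 0.0]
contact_force: [-1.5, 0.9, 3.1]
opening: 0.151
t: 13.75
tcp_pos: [0.6055, -0.0635, 0.1212]
ee_rot: [0.831, 0.556, 0.0, 0.0]
contact_force: [-1.6, 2.2, 5.7]
opening: 0.152
[ 0.60547867 -0.06350311  0.1212148 ] 0.15222142184384538 [-1.61605935  2.24604448  5.69166404] [ 0.18463411  0.5333574  -0.01886299]
70 32 across [-7.  -1.8  6.3  8.2  9. ] along [-24.8  12.   25.7]
78 36 across [-6.8 -3.9  0.7  3.5  8.5] along [-12.   13.4  25.8]
86 67 across [-10.1  -6.7   2.5   8.7  10.7] along [-23.8   6.6  25.1]
94 18 across [-8.3  1.7  2.4  7.4 12.2] along [-17.4   2.6  21. ]
102 10 across [-1.1 -0.5  0.1  2.5  3.2] along [-0.4  9.4 13.6]
118 16 across [-10.6  -2.6   2.4   6.5  12. ] along [ 5.7 11.  16. ]
126 34 across [-20.4  -9.9   1.8  11.   21.4] along [ 5.9 10.1 15.8]
134 48 across [-22.1 -10.8   2.5  14.3  24.2] along [-6.4  9.4 18. ]
142 56 across [-22.8 -10.4   6.8  18.   24.6] along [-10.3  10.1  17.5]
150 59 across [-22.  -10.9   0.5  10.5  24.8] along [-5.9  9.9 17.4]
158 50 across [-22.3  -7.2  -1.7  10.7  23.7] along [ 3.   9.6 15.1]
166 14 across [-15.5 -12.9  -9.3  -7.9   9.6] along [-6.7  8.6 12.9]
174 5 across [-12.1 -11.8  -9.4  -8.9  -8.5] along [-5.7  8.8 10.6]
182 4 across [-9.2 -9.2 -8.5 -7.8 -7.7] along [-6.6 -2.4  2.2]
```

View pics/s2.png

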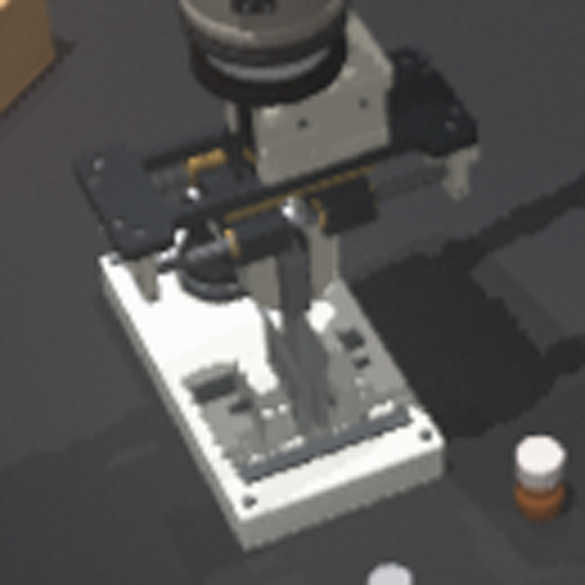

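The blade sits between the plates (crop (300,350)), and the lips are spread evenly to about ±8 to 9 mm around it. Tip is about 59 mm high, vertical drag 5.7 N, opening unchanged. The side force of 2–3 N means about 1 mm off centre, well inside tolerance. Handing in.

Run:
```python
from workcell import robot
print(robot.job_done()); s=robot.get_state(); print(s["t"],s["tcp_pos"],s["opening"],s["contact_force"])
```

```text
the job is handed in; nothing more can be done
None
the job is handed in; nothing more can be done
```

The job is handed in, with no verdict reported. I turned the knob clockwise by about 1.2 rad; it stayed there when released, and both cameras showed the plates closed. I then took the grey blade from the rack and lowered it between the plates, where the gripper still holds it at 45 N.

**Last checks before hand-in:**
- **Time:** about 13.8 s on the clock.
- **Depth:** tool point at 121.2 mm, which puts the blade tip at about 59 mm, the target height. This assumes the blade did not slip in the grip. I did not measure the tip once it was in the slot, but the finger opening stayed at about 14 mm.
- **Square and upright:** the jaws were within about 0.2° of the holder's measured direction, and the tool pointed straight down.
- **Grip by the plates:** the drag was 5.7 N, inside the expected 3–9 N, and the plate lips had spread about evenly on both faces.
- **Centring:** a side force of 2–3 N suggests the blade is about 1 mm off centre, against 5 mm allowed.
- **Other objects:** the pictures I took showed none of them disturbed, but I did not measure their final positions.

**Disagreement:** the two cameras differed by 2–3 mm along y. Pinching the knob put it about 1.7 mm further along y than the pictures did, so I set the slot position from the pinch.

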